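# Consolidate the egg trays and serve the boiled egg

## Task

Fill the dark egg tray with the four white eggs, one standing upright in each of its cups, and stand the brown egg, which is boiled, upright in the empty egg cup; do not disturb the brown egg already served in the other egg cup, and let no egg fall over on the way. Stack the two emptied pale trays squarely one on the other, the feet of the upper one nested in the cups of the lower, and leave the trays and cups standing level on the worktop.

Things in the scene. Friction and masses are not known exactly. Their poses are not given: they have to be found in the camera images.
- tray_dark: Dark wooden egg tray, 62 (x) x 208 (y) x 30 mm, 0.2 kg, loose; origin under its centre. Solid bar 8-30 mm up, on two tapered feet 8 mm high (tip 20, top 32 mm wide) at y = +-75. Four round cups 39 mm wide, 12 deep (floor at z 18) at x = 0, y = +-25, +-75. Set on an equal empty tray, either way round, its feet enter the outer cups: it lies flat, 22 mm higher. Starts with two eggs.
- tray_light_a: Pale wooden egg tray, 62 (x) x 208 (y) x 30 mm, 0.2 kg, loose; origin under its centre. Solid bar 8-30 mm up, on two tapered feet 8 mm high (tip 20, top 32 mm wide) at y = +-75. Four round cups 39 mm wide, 12 deep (floor at z 18) at x = 0, y = +-25, +-75. Set on an equal empty tray, either way round, its feet enter the outer cups: it lies flat, 22 mm higher. Starts with two eggs.
- tray_light_b: Pale wooden egg tray, 62 (x) x 208 (y) x 30 mm, 0.2 kg, loose; origin under its centre. Solid bar 8-30 mm up, on two tapered feet 8 mm high (tip 20, top 32 mm wide) at y = +-75. Four round cups 39 mm wide, 12 deep (floor at z 18) at x = 0, y = +-25, +-75. Set on an equal empty tray, either way round, its feet enter the outer cups: it lies flat, 22 mm higher. Starts with one egg.
- egg_white_a: White (cream) hen's egg, hard, 57 mm tall, 44 mm wide at 32 mm above its origin, 60 g, loose, pointed end down in a tray cup at the start. Origin at the lower, pointed tip (12 mm flat), z through the blunt end. Standing in a tray cup the origin is 18 mm above the tray's. One of four alike, in any of the three trays.
- egg_white_b: White (cream) hen's egg, hard, 57 mm tall, 44 mm wide at 32 mm above its origin, 60 g, loose, pointed end down in a tray cup at the start. Origin at the lower, pointed tip (12 mm flat), z through the blunt end. Standing in a tray cup the origin is 18 mm above the tray's. One of four alike, in any of the three trays.
- egg_white_c: White (cream) hen's egg, hard, 57 mm tall, 44 mm wide at 32 mm above its origin, 60 g, loose, pointed end down in a tray cup at the start. Origin at the lower, pointed tip (12 mm flat), z through the blunt end. Standing in a tray cup the origin is 18 mm above the tray's. One of four alike, in any of the three trays.
- egg_white_d: White (cream) hen's egg, hard, 57 mm tall, 44 mm wide at 32 mm above its origin, 60 g, loose, pointed end down in a tray cup at the start. Origin at the lower, pointed tip (12 mm flat), z through the blunt end. Standing in a tray cup the origin is 18 mm above the tray's. One of four alike, in any of the three trays.
- egg_brown: Brown hen's egg, hard, 57 mm tall, 44 mm wide at 32 mm above its origin, 60 g, loose, pointed end down in a tray cup at the start. Origin at the lower, pointed tip (12 mm flat), z through the blunt end. Standing in a tray cup the origin is 18 mm above the tray's. In any of the three trays.
- cup_empty: Empty egg cup, grey-blue, footed, 50 mm wide at the rim, 44 mm high, 0.15 kg, loose; origin under its foot, z up. The bowl narrows downwards to a flat floor at z = 28 mm, where the origin of an egg standing in it comes to lie
- cup_served: The other, equal egg cup, already holding a brown egg (one body with it, 85 mm tall in all, 0.15 kg, loose); origin under its foot
There are look-alikes about, which are no part of the job. Leave any purple or red look-alike of the egg_white_d alone. Leave any yellow look-alike of the egg_brown alone.

How it is judged:
At the end, for the whole second after the job is handed in: White eggs upright (0.35 rad) in the dark tray's cups, within 10 mm of its row and 6 mm of seated height; brown egg likewise in the free egg cup; one pale tray nested on the other within 8 mm, 0.1 rad, 4 mm in height; dark and lower trays and cup level on the worktop; all released, at rest (height (world z) of tray_dark between -0.006 and 0.006 m and angle between tray_dark's own z axis and vertical below 0.1 rad and linear speed of each of tray_dark, egg_white_a, egg_white_b, egg_white_c, egg_white_d, egg_brown, cup_empty below 0.02 m/s and x of egg_white_a in the frame of tray_dark between -0.01 and 0.01 m and y of egg_white_a in the frame of tray_dark between -0.09 and 0.09 m and z of egg_white_a in the frame of tray_dark between 0.012 and 0.024 m and angle between each of egg_white_a, egg_white_b, egg_white_c, egg_white_d, egg_brown's own z axis and vertical below 0.35 rad and x of egg_white_b in the frame of tray_dark between -0.01 and 0.01 m and y of egg_white_b in the frame of tray_dark between -0.09 and 0.09 m and z of egg_white_b in the frame of tray_dark between 0.012 and 0.024 m and x of egg_white_c in the frame of tray_dark between -0.01 and 0.01 m and y of egg_white_c in the frame of tray_dark between -0.09 and 0.09 m and z of egg_white_c in the frame of tray_dark between 0.012 and 0.024 m and x of egg_white_d in the frame of tray_dark between -0.01 and 0.01 m and y of egg_white_d in the frame of tray_dark between -0.09 and 0.09 m and z of egg_white_d in the frame of tray_dark between 0.012 and 0.024 m and horizontal distance between egg_brown and cup_empty below 0.01 m and angle between cup_empty's own z axis and vertical below 0.15 rad and z of egg_brown in the frame of cup_empty between 0.022 and 0.034 m and height (world z) of cup_empty between -0.006 and 0.006 m and ((height (world z) of tray_light_b between -0.006 and 0.006 m and angle between each of tray_light_b, tray_light_a's own z axis and vertical below 0.1 rad and angle between the y axis of tray_light_a and the y axis of tray_light_b, either way round below 0.1 rad and x of tray_light_a in the frame of tray_light_b between -0.008 and 0.008 m and y of tray_light_a in the frame of tray_light_b between -0.008 and 0.008 m and z of tray_light_a in the frame of tray_light_b between 0.018 and 0.026 m and linear speed of each of tray_light_a, tray_light_b below 0.02 m/s) or (height (world z) of tray_light_a between -0.006 and 0.006 m and angle between each of tray_light_a, tray_light_b's own z axis and vertical below 0.1 rad and angle between the y axis of tray_light_b and the y axis of tray_light_a, either way round below 0.1 rad and x of tray_light_b in the frame of tray_light_a between -0.008 and 0.008 m and y of tray_light_b in the frame of tray_light_a between -0.008 and 0.008 m and z of tray_light_b in the frame of tray_light_a between 0.018 and 0.026 m and linear speed of each of tray_light_b, tray_light_a below 0.02 m/s))); the robot touches nothing.
It fails at once if the served egg and its cup were disturbed (moved more than 15 mm or tipped) (distance of cup_served from where it was at the start of the episode above 0.015 m or angle between cup_served's own z axis and vertical above 0.3 rad).
It fails at once if an egg fell over (tilted more than 1.2 rad) (angle between any of egg_white_a, egg_white_b, egg_white_c, egg_white_d, egg_brown's own z axis and vertical above 1.2 rad).
It also fails if it takes over 112 s, if anything falls off the work surface, if the arm or the gripper's body presses on something with over 40 N, if the wrist force passes 120 N, or if a joint passes its speed limit or range.

## Robot

A 6-joint arm with a two-finger parallel gripper is mounted at the origin on a cart in front of the work surface, level with it; the furniture and walls round the work are solid. World frame = base frame: x ahead of the robot, y to its left, z up, the work surface at z = 0. Lengths are in m, angles in rad, forces in N, time in s.
With the tool pointing down it reaches from about 0.35 to 0.725 m from the base axis. Payload 6 kg.
Tool frame: the origin (TCP) lies between the finger pads; the fingertips stand 8 mm ahead of it and the grasp point (between the pads) lies 11 mm behind it (bot.nose_length is the z of the fingertips in the tool frame, in m); z points along the fingers, y is the direction in which the jaws open and shut (so a half turn about z gives the same grasp; the last joint's range is limited). The gripper opens to 85 mm and grips with 20 to 120 N. Pads are 22 mm wide; open, the fingers measure 114 mm over their backs; the gripper's body (76 mm by 85 mm) begins 54 mm behind the grasp point. The pads swing forward as they close: fully open they stand 13 mm farther back than shut.
Start: joints at [1.448, 0.04, 0.085, 0, -1.615, -0.334], TCP at [0.265, 0.538, 0.239] pointing down, gripper open.
Joint ranges: [-2.56, 2.56], [-1.29, 2.01], [-1.08, 1.49], [-3.29, 1.98], [-2.81, -0.18], [-2.99, 2.99]. Speed limits (rad/s): [2.57, 2.57, 3.01, 3.14, 3.14, 3.14].

## Interface

Orientations are given as [roll, pitch, yaw] about the fixed x, y, z axes, in that order (R = Rz(yaw) Ry(pitch) Rx(roll)).
In Python, from cell import bot, cams, ticket gives the robot as it stands.
- The arm moves only by the tool jog_arm, never from a script. Its argument "moves" is a list of rows, each a list of 3 entries, a list of its own where there are three numbers: the turn, a rotation vector about the tool's x, y, z in degrees, then the shift along the tool's x, y, z in m, then the finger opening in m, from 0 to 0.0854. In form: [[[rx, ry, rz], [tx, ty, tz], fingers], ...]. A call has 1 to 10 rows; each row is the pose to reach, as a shift and turn from the pose measured when the call began, along the tool's axes at that moment; what a row does not reach only later rows make up. A row lasts 1/8 s, in which the tool goes at most 62.5 mm and 10.7 degrees, less where a joint would pass 70% of its speed; a pose out of reach is approached as far as the arm can. A call with a gripper value outside its range is refused whole. The fingers move at their own pace and stop on an object; "force" is the grip in N (left out, the last holds). Time passes only in rows, so rows that repeat a pose let the fingers close. It gives the time, the measured TCP pose, the force and the opening at its end, in the units of the state.
- bot.read_state(): the state, without advancing time (a new reading comes with each control period).
- cams.get_image(name): name is "scene" or "top" or "wrist"; returns (picture, depth): 384x512x3 uint8, red, green, blue; 384x512 float32, m along the optical axis (not along the pixel's ray), 0 where there is no reading.
- cams.calibration(name): a dict with "camera_matrix" (3x3 intrinsics, pixels), "k1" (the pictures are not rectified: a ray, as slopes to the right and down, at radius r is drawn at 1 + k1 r^2 times it, then the intrinsics apply), "rvec" (rotation vector, rad) and "tvec" (3), from world to camera coordinates, as OpenCV has them; the wrist camera has in their place "mount" (4x4, takes a point from camera to tool coordinates, whose origin is the TCP and whose axes are the flange's). Camera axes: x right, y down, z forward; pixel columns grow to the right and rows downward; lengths in m; the calibration is good to about 2 mm. A picture is of the moment at which its call begins: read the wrist's pose just before it. calibration takes no time and is no camera call.
- ticket.job_done(): hands the job in, once; it reports no verdict.
The state is a dict: "time_s": time; "qpos": joint angles; "joint_velocities": joint speeds; "joint_torque": joint torques, N m; "ee_pos": TCP position; "tcp_rot": TCP orientation; "force": force on the tool from outside, world axes, zero at the start; "moment": the same for the moment, N m; "finger_gap": finger opening in m.
Only numpy, scipy, OpenCV 4.12 (cv2) and the standard library are available. Lean on these libraries where they do the work, as an engineer would, in place of code of your own. Each camera call takes 0.05 s, during which the arm holds its last target.

## Working session

There is one attempt and no reset: what is moved stays moved. The work goes in short steps, Python scripts to look and compute and a tool call to move; the robot and the scene stay as the last step left them, time stands still between calls to the robot, and variables do not carry over. Pictures are saved under pics/ and viewed, and the job is handed in when it is done.

Besides the shell and the picture viewer there is one more tool, called after ">>>" as name(argument=value, ...) on one line, values as JSON. jog_arm: Moves the arm, as the interface text tells. Its arguments: {"type":"object","properties":{"moves":{"type":"array"},"force":{"type":"number"}},"required":["moves"]}

```bash
ls; mkdir -p pics
python3 - <<'E'
from cell import bot,cams,ticket
import cv2
s=bot.read_state();print(s)
for n in ["scene","top"]:
    p,d=cams.get_image(n);cv2.imwrite(f"pics/{n}0.png",p[:,:,::-1]);print(n,cams.calibration(n))
    import numpy as np;np.savez(f"{n}0.npz",p=p,d=d)
print(cams.calibration("wrist"),bot.nose_length)
E
```

```text
pics
{'time_s': 0.0, 'qpos': array([ 1.44768491e+00,  4.08408281e-02,  8.37970689e-02, -4.67802396e-04,
       -1.61554220e+00, -3.33703460e-01]), 'joint_velocities': array([ 0.00044564, -0.00090477, -0.00102609,  0.00046872, -0.0004472 ,
        0.00012554]), 'joint_torque': array([-1.09628561e-04, -3.68200779e+01,  3.47410440e+01,  6.93187237e+00,
       -5.40179957e-03, -3.97464994e-07]), 'ee_pos': array([0.26443651, 0.53821727, 0.23825406]), 'tcp_rot': array([ 3.13974866e+00, -1.44594105e-04, -4.56794232e-01]), 'force': array([ 0.18493967,  0.08568794, -0.03162022]), 'moment': array([ 0.02431425,  0.00389036, -0.00542825]), 'finger_gap': 0.08560069215072715}
scene {'camera_matrix': array([[462.24663921,   0.        , 255.8511553 ],
       [  0.        , 462.24663921, 193.2814924 ],
       [  0.        ,   0.        ,   1.        ]]), 'k1': -0.04353559826328603, 'rvec': array([ 0.83622523, -2.23602063,  1.43137274]), 'tvec': array([0.31764326, 0.14236108, 0.99697315])}
top {'camera_matrix': array([[391.58296805,   0.        , 252.9115471 ],
       [  0.        , 391.58296805, 189.0857698 ],
       [  0.        ,   0.        ,   1.        ]]), 'k1': 0.03368830312923238, 'rvec': array([ 2.15594001, -2.15611723,  0.17902839]), 'tvec': array([0.00490004, 0.40274168, 1.15230601])}
{'camera_matrix': array([[302.81596805,   0.        , 253.58488496],
       [  0.        , 302.81596805, 196.14595557],
       [  0.        ,   0.        ,   1.        ]]), 'k1': -0.019774689838200448, 'mount': array([[ 9.57021659e-05, -9.47119073e-01, -3.20882303e-01,
         8.40747855e-02],
       [ 9.99999637e-01, -1.81041567e-04,  8.32610742e-04,
         1.38994544e-03],
       [-8.46674549e-04, -3.20882266e-01,  9.47118712e-01,
        -1.35066524e-01],
       [ 0.00000000e+00,  0.00000000e+00,  0.00000000e+00,
         1.00000000e+00]])} 0.008
```

View pics/scene0.png

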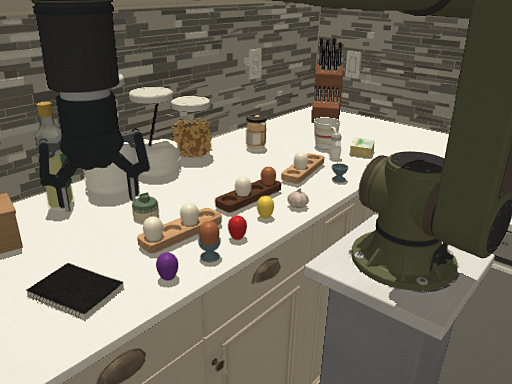

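View pics/top0.png

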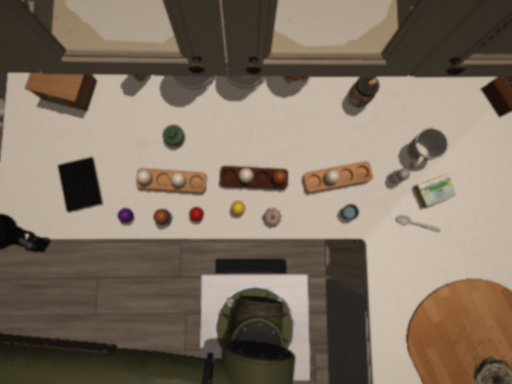

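The top view shows the pale tray with two whites at (172,181), the dark tray with a white and a brown at (254,177), and the pale tray with one white at (338,177). The served cup is at (162,217) and the empty cup at (348,212). The look-alikes are purple (125,215), red (196,214) and yellow (238,208). Next I measure them.

```bash
cat > h.py <<'E'
import numpy as np,cv2
from scipy.spatial.transform import Rotation as Ro
def pose(c,s=None):
    "camera->world R, origin"
    if 'rvec' in c:
        R=cv2.Rodrigues(np.array(c['rvec']))[0];return R.T,-R.T@np.array(c['tvec'])
    T=np.array(c['mount']);Rt=Ro.from_euler('xyz',s['tcp_rot']).as_matrix()
    return Rt@T[:3,:3],Rt@T[:3,3]+s['ee_pos']
def ray(c,uv,s=None):
    K=np.array(c['camera_matrix']);xd=(np.array(uv,float)-K[:2,2])/K[0,0]
    x=xd.copy()
    for _ in range(20): x=xd/(1+c['k1']*(x@x))
    R,o=pose(c,s);return o,R@np.array([x[0],x[1],1.])
def onplane(c,uv,z,s=None):
    o,d=ray(c,uv,s);return o+d*(z-o[2])/d[2]
def proj(c,P,s=None):
    R,o=pose(c,s);p=R.T@(np.array(P)-o);x=p[:2]/p[2]
    K=np.array(c['camera_matrix']);return K[:2,2]+K[0,0]*x*(1+c['k1']*(x@x))
def go(s,P,yaw=None,rot=None):
    """print shift/turn from state s to world TCP P, pointing down with yaw"""
    Rt=Ro.from_euler('xyz',s['tcp_rot'])
    t=Rt.inv().apply(np.array(P)-s['ee_pos'])
    Rg=Ro.from_euler('xyz',[np.pi,0,yaw])
    rv=(Rt.inv()*Rg).as_rotvec(degrees=True)
    print("turn",rv.round(2),"shift",t.round(4),"t",round(s['time_s'],2))
E
python3 - <<'E'
from h import *
from cell import cams
f=np.load('top0.npz');p=f['p'];c=cams.calibration('top')
cr=p[150:235,100:385];cv2.imwrite('pics/topc.png',cv2.resize(cr[:,:,::-1],None,fx=2.8,fy=2.8,interpolation=cv2.INTER_CUBIC))
hsv=cv2.cvtColor(p,cv2.COLOR_RGB2HSV)
for n,u in dict(A1=(145,177),A2=(178,179),D1=(246,175),Db=(279,177),B1=(333,176),cs=(162,217),ce=(348,212),pur=(125,215),red=(196,214),yel=(238,208),bgcol=(150,195),dk=(262,178),pale=(160,180)).items():
    print(n,hsv[u[1],u[0]],p[u[1],u[0]],onplane(c,u,.05).round(3),f['d'][u[1],u[0]])
E
```

```text
A1 [ 17  59 186] [186 168 143] [0.435 0.324 0.05 ] 1.1333034
A2 [ 18  54 200] [200 183 158] [0.43  0.227 0.05 ] 1.1380637
D1 [ 19  54 200] [200 184 158] [0.442 0.026 0.05 ] 1.1436559
Db [ 10 168 138] [138  76  47] [ 0.436 -0.073  0.05 ] 1.1409701
B1 [ 20  52 201] [201 187 160] [ 0.44  -0.234  0.05 ] 1.1462139
cs [ 10 172 129] [129  70  42] [0.317 0.27  0.05 ] 1.1111426
ce [ 90  29 114] [101 114 114] [ 0.332 -0.275  0.05 ] 1.1817752
pur [144 151 103] [ 90  42 103] [0.323 0.377 0.05 ] 1.1354983
red [  0 208 162] [162  32  30] [0.326 0.172 0.05 ] 1.1396883
yel [ 22 183 199] [199 162  56] [0.343 0.049 0.05 ] 1.1448535
bgcol [ 16  41 192] [192 178 161] [0.382 0.307 0.05 ] 1.1993886
dk [  9 177  69] [69 35 21] [ 0.433 -0.022  0.05 ] 1.2039136
pale [ 13 137 167] [167 116  77] [0.426 0.28  0.05 ] 1.1945146
```

View pics/topc.png

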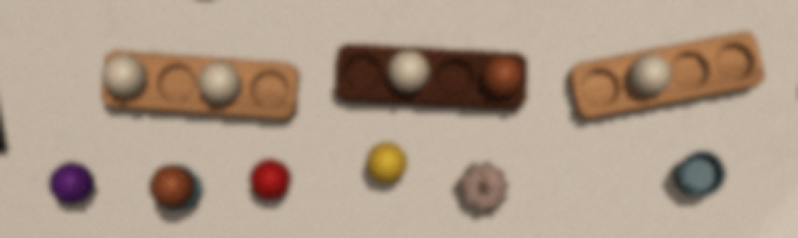

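```bash
cat > meas.py <<'E'
from h import *
def blobs(p,c,mask,lo,hi,z,s=None,name=''):
    n,l,st,ce=cv2.connectedComponentsWithStats(mask.astype(np.uint8))
    out=[]
    for i in range(1,n):
        if lo<st[i,4]<hi:
            P=onplane(c,ce[i],z,s);out.append((ce[i],st[i,4],P))
            print(name,ce[i].round(1),'area',st[i,4],'bbox',st[i,:4],'P',P.round(4))
    return out
E
python3 - <<'E'
from meas import *
from cell import cams
f=np.load('top0.npz');p=f['p'];d=f['d'];c=cams.calibration('top')
print('cam',pose(c)[1])
hsv=cv2.cvtColor(p,cv2.COLOR_RGB2HSV).astype(int);H,S,V=[hsv[...,i] for i in range(3)]
# height map from depth
R,o=pose(c);K=c['camera_matrix']
vv,uu=np.mgrid[:384,:512];x=(uu-K[0,2])/K[0,0];y=(vv-K[1,2])/K[0,0]
r2=x*x+y*y;sc=1/(1+c['k1']*r2);
W=np.stack([x*sc*d,y*sc*d,d],-1)@R.T+o
Z=W[...,2];roi=np.zeros(Z.shape,bool);roi[150:235,100:385]=1
print('table z',np.median(Z[190:200,215:300]),'std',Z[190:200,215:300].std())
for name,m in dict(pale=(S>100)&(H>8)&(H<22)&(V>110),dark=(S>110)&(V<95)).items():
    m=m&roi;m=cv2.morphologyEx(m.astype(np.uint8),cv2.MORPH_CLOSE,np.ones((3,3)))
    cs,_=cv2.findContours(m,cv2.RETR_EXTERNAL,cv2.CHAIN_APPROX_NONE)
    for k in cs:
        if cv2.contourArea(k)>500:
            Q=np.array([onplane(c,q[0],.03)[:2] for q in k],np.float32)
            (cx,cy),(w,h),a=cv2.minAreaRect(Q*1000);print(name,cx,cy,w,h,a)
m=(Z>.045)&roi
blobs(p,c,m,20,400,.06,name='tall')
n,l,st,ce=cv2.connectedComponentsWithStats(m.astype(np.uint8))
for i in range(1,n):
    if st[i,4]>20:
        q=W[l==i];print(ce[i].round(),q[:,:2].mean(0).round(4),'zmax',np.percentile(q[:,2],95).round(4))
m=(Z>.02)&(Z<.06)&roi
n,l,st,ce=cv2.connectedComponentsWithStats(m.astype(np.uint8))
for i in range(1,n):
    if st[i,4]>20:
        q=W[l==i];print(ce[i].round(),st[i],q[:,:2].mean(0).round(4),q[:,:2].min(0).round(3),q[:,:2].max(0).round(3))
E
```

```text
cam [0.23248869 0.02977623 1.19795509]
table z -0.0003909868452375287 std 0.0916679482361018
pale 441.65777587890625 -252.72393798828125 60.39645004272461 205.67852783203125 11.10552978515625
dark 438.66259765625 3.168060302734375 198.54046630859375 57.9959831237793 87.3335189819336
tall [245.1 175.2] area 175 bbox [238 168  15  15] P [0.4396 0.0286 0.06  ]
tall [143.8 176.9] area 184 bbox [136 170  16  15] P [0.4338 0.3249 0.06  ]
tall [278.5 177.1] area 171 bbox [272 170  14  15] P [ 0.4341 -0.0702  0.06  ]
tall [331.7 176.8] area 189 bbox [324 170  16  15] P [ 0.4352 -0.2278  0.06  ]
tall [177.6 179.4] area 178 bbox [170 172  16  15] P [0.4267 0.2265 0.06  ]
tall [237.  207.8] area 136 bbox [231 201  13  15] P [0.343  0.0519 0.06  ]
tall [124.  215.1] area 137 bbox [118 209  13  13] P [0.3222 0.3769 0.06  ]
tall [160.7 216.4] area 195 bbox [153 209  16  17] P [0.3181 0.272  0.06  ]
tall [195.1 213.9] area 134 bbox [189 208  14  13] P [0.3254 0.1733 0.06  ]
tall [271.7 217.2] area 23 bbox [269 214   6   7] P [ 0.3156 -0.049   0.06  ]
[245. 175.] [0.436  0.0287] zmax 0.0752
[144. 17
[... 377 characters left out ...]
 70  32 904] [ 0.4401 -0.2528] [ 0.394 -0.358] [ 0.49  -0.148]
[252. 178.] [219 166  69  24 888] [0.4366 0.0078] [ 0.404 -0.099] [0.474 0.108]
[172. 181.] [136 168  70  25 897] [0.4265 0.2468] [0.393 0.149] [0.466 0.355]
[237. 208.] [230 201  15  15 169] [0.3432 0.0517] [0.323 0.032] [0.366 0.073]
[351. 212.] [343 204  17  17 217] [ 0.3343 -0.2875] [ 0.309 -0.31 ] [ 0.357 -0.261]
[196. 214.] [189 207  15  15 174] [0.3255 0.1726] [0.306 0.153] [0.348 0.194]
[125. 215.] [118 208  16  15 184] [0.3225 0.3767] [0.303 0.36 ] [0.345 0.4  ]
[166. 219.] [158 209  13  17  48] [0.3129 0.2598] [0.294 0.248] [0.341 0.283]
[272. 217.] [263 208  18  19 247] [ 0.3182 -0.0503] [ 0.292 -0.076] [ 0.346 -0.025]
```

Run:
```python
from h import *
from cell import bot
go(bot.read_state(),[.434,-.05,.21],-1.61)
```

```text
turn [ 8.000e-02 -6.000e-02  6.607e+01] shift [0.4116 0.4531 0.0292] t 0.1
```

>>> jog_arm(moves=[[[0,0,66.1],[0.412,0.453,0.029],0.07],[[0,0,66.1],[0.412,0.453,0.029],0.07],[[0,0,66.1],[0.412,0.453,0.029],0.07],[[0,0,66.1],[0.412,0.453,0.029],0.07],[[0,0,66.1],[0.412,0.453,0.029],0.07],[[0,0,66.1],[0.412,0.453,0.029],0.07],[[0,0,66.1],[0.412,0.453,0.029],0.07],[[0,0,66.1],[0.412,0.453,0.029],0.07],[[0,0,66.1],[0.412,0.453,0.029],0.07],[[0,0,66.1],[0.412,0.453,0.029],0.07]])

```text
time_s: 1.35
ee_pos: [0.4343, -0.0523, 0.2099]
tcp_rot: [3.141, -0.001, -1.611]
force: [1.1, 0.2, -0.7]
finger_gap: 0.0704
```

```bash
cat > wl.py <<'E'
import sys
from meas import *
from cell import bot,cams
def wlook(fn):
    s=bot.read_state();c=cams.calibration('wrist');p,d=cams.get_image('wrist')
    cv2.imwrite(f'pics/{fn}.png',p[:,:,::-1]);np.savez(fn+'.npz',p=p,d=d)
    W=cloud(c,d,s);return s,c,p,d,W
def cloud(c,d,s):
    R,o=pose(c,s);K=c['camera_matrix'];vv,uu=np.mgrid[:384,:512]
    x=(uu-K[0,2])/K[0,0];y=(vv-K[1,2])/K[0,0];q=np.stack([x,y],-1);xd=q.copy()
    for _ in range(10): q=xd/(1+c['k1']*(q**2).sum(-1,keepdims=True))
    W=np.concatenate([q*d[...,None],d[...,None]],-1)@R.T+o
    W[d==0]=np.nan;return W
def tall(W,zlo,lo=150,hi=60000,zhi=.12,extra=None):
    m=(W[...,2]>zlo)&(W[...,2]<zhi)
    if extra is not None:m&=extra
    n,l,st,ce=cv2.connectedComponentsWithStats(m.astype(np.uint8))
    for i in range(1,n):
        if lo<st[i,4]<hi:
            q=W[l==i];zt=np.percentile(q[:,2],97)
            # cap fit: sphere-ish least squares
            A=np.c_[2*q,np.ones(len(q))];b=(q**2).sum(1);x=np.linalg.lstsq(A,b,rcond=None)[0]
            print(ce[i].round(),st[i,4],'mean',q[:,:2].mean(0).round(4),'sph',x[:3].round(4),'r',np.sqrt(x[3]+x[:3]@x[:3]).round(4),'ztop',zt.round(4))
E
python3 - <<'E'
from wl import *
s,c,p,d,W=wlook('w1');tall(W,.055)
print(np.nanmedian(W[...,2]))
E
```

```text
[250. 161.] 1544 mean [ 0.4369 -0.0779] sph [ 0.4372 -0.0746  0.0548] r 0.0213 ztop 0.0756
[250. 254.] 1200 mean [0.4418 0.0189] sph [0.4422 0.0253 0.0547] r 0.0213 ztop 0.0754
[  7. 355.] 473 mean [0.7397 0.1466] sph [0.7564 0.1572 0.0702] r 0.0232 ztop 0.0864
0.0006367847031634177
```

View pics/w1.png

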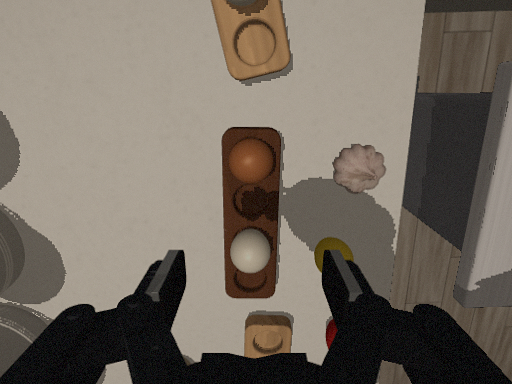

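Picture w1: the brown egg in the dark tray is at (250,161) and the dark tray's white is at (250,254). They lie 100 mm apart with tops at 75 mm, which matches the cup pitch. The only other brown egg tops out at 86 mm in its cup, so it is the served one. The yellow look-alike is at (333,257). I take the brown egg in the tray first.

Run:
```python
from h import *
from cell import bot
s=bot.read_state();print(s['ee_pos'])
go(s,[.437,-.0748,.043],-1.62)
```

```text
[ 0.43459287 -0.05653834  0.20924297]
turn [ 0.12 -0.2   0.27] shift [ 0.0176 -0.0036  0.1663] t 1.4
```

Run:
```python
from wl import *
for i in range(2):
    s,c,p,d,W=wlook('w2');print(s['ee_pos'],s['joint_velocities'].round(3));tall(W,.055)
s=bot.read_state();go(s,[.437,-.0748,.043],-1.62)
```

```text
[ 0.43459287 -0.05653834  0.20924297] [ 0.111 -0.033 -0.029 -0.017 -0.029 -0.193]
[240.   3.] 220 mean [ 0.4394 -0.2132] sph [ 0.4387 -0.2308  0.0545] r 0.0201 ztop 0.0652
[251. 166.] 1529 mean [ 0.4368 -0.078 ] sph [ 0.4371 -0.0746  0.0548] r 0.0213 ztop 0.0757
[250. 258.] 1199 mean [0.4417 0.0188] sph [0.4422 0.0252 0.0548] r 0.0212 ztop 0.0755
[  7. 358.] 380 mean [0.7416 0.1437] sph [0.7524 0.151  0.0688] r 0.0169 ztop 0.0838
[ 0.4342333  -0.05410771  0.20919314] [ 0.092 -0.027 -0.01  -0.018 -0.011 -0.088]
[250. 164.] 1542 mean [ 0.4369 -0.078 ] sph [ 0.4371 -0.0746  0.0548] r 0.0213 ztop 0.0756
[250. 256.] 1207 mean [0.4419 0.0188] sph [0.4422 0.0252 0.0547] r 0.0213 ztop 0.0754
[  7. 357.] 400 mean [0.7409 0.1448] sph [0.7541 0.1538 0.0691] r 0.0194 ztop 0.0841
turn [ 0.13 -0.12  0.25] shift [ 0.022  -0.0043  0.1664] t 1.5
```

>>> jog_arm(moves=[[[0,0,0],[0.022,-0.004,0.06],0.062],[[0,0,0],[0.022,-0.004,0.1],0.062],[[0,0,0],[0.022,-0.004,0.12],0.062],[[0,0,0],[0.022,-0.004,0.12],0.062],[[0,0,0],[0.022,-0.004,0.12],0.062]], force=30)

```text
time_s: 2.12
ee_pos: [0.4375, -0.074, 0.0908]
tcp_rot: [3.141, -0.002, -1.614]
force: [0.5, -0.1, 1.3]
finger_gap: 0.0624
```

Run:
```python
from h import *
from cell import bot
s=bot.read_state();print(s['ee_pos'],s['joint_velocities'].round(3))
go(s,[.437,-.0748,.043],-1.62)
```

```text
[ 0.437526   -0.07402945  0.09075807] [-0.007 -0.006  0.01  -0.     0.002  0.001]
turn [ 0.03 -0.11  0.32] shift [0.0007 0.0005 0.0478] t 2.12
```

Aligned within 1 mm. Down, close, lift.

>>> jog_arm(moves=[[[0,0,0],[0.001,0.001,0.03],0.062],[[0,0,0],[0.001,0.001,0.048],0.062],[[0,0,0],[0.001,0.001,0.048],0.062],[[0,0,0],[0.001,0.001,0.048],0.04],[[0,0,0],[0.001,0.001,0.048],0.03],[[0,0,0],[0.001,0.001,0.048],0.03],[[0,0,0],[0.001,0.001,0.048],0.03],[[0,0,0],[0.001,0.001,0.048],0.03]], force=30)

```text
time_s: 3.12
ee_pos: [0.4372, -0.0751, 0.0442]
tcp_rot: [-3.14, -0.002, -1.614]
force: [-1.1, 0.3, 6.7]
finger_gap: 0.0412
```

The gap of 41 mm means the pads are about 9 mm above the widest part. I re-grip 4 mm lower.

>>> jog_arm(moves=[[[0,0,0],[0,0,0],0.06],[[0,0,0],[0,0,0],0.06],[[0,0,0],[0,0,0.0045],0.06],[[0,0,0],[0,0,0.0045],0.03],[[0,0,0],[0,0,0.0045],0.03],[[0,0,0],[0,0,0.0045],0.03],[[0,0,0],[0,0,0.0045],0.03]])

```text
time_s: 4.0
ee_pos: [0.4372, -0.0751, 0.0396]
tcp_rot: [-3.14, -0.002, -1.614]
force: [-0.0, 1.0, -0.9]
finger_gap: 0.0415
```

>>> jog_arm(moves=[[[0,0,0],[0,0,-0.03],0.03],[[0,0,0],[0,0,-0.06],0.03],[[0,0,0],[0,0,-0.11],0.03],[[0,0,0],[0.04,0.025,-0.15],0.03],[[0,0,0],[0.09,0.06,-0.17],0.03],[[0,0,0],[0.14,0.09,-0.17],0.03],[[0,0,0],[0.14,0.09,-0.17],0.03],[[0,0,0],[0.14,0.09,-0.17],0.03]])

```text
time_s: 5.0
ee_pos: [0.3409, -0.2108, 0.2096]
tcp_rot: [-3.14, -0.002, -1.615]
force: [1.1, 0.1, -0.7]
finger_gap: 0.0413
```

```bash
cat >> wl.py <<'E'
def ring(W,zlo,zhi,x0,x1,y0,y1,r=None):
    "circle fit on points with heights in a band within a box"
    X=W.reshape(-1,3);m=(X[:,2]>zlo)&(X[:,2]<zhi)&(X[:,0]>x0)&(X[:,0]<x1)&(X[:,1]>y0)&(X[:,1]<y1);q=X[m].astype(np.float32)
    (a,b),rr=cv2.minEnclosingCircle(q[:,:2]);x=np.linalg.lstsq(np.c_[2*q[:,:2],np.ones(len(q))],(q[:,:2]**2).sum(1),rcond=None)[0]
    print('ring n',len(q),'encl',round(a,4),round(b,4),round(rr,4),'lsq',x[:2].round(4),np.sqrt(x[2]+x[:2]@x[:2]).round(4),'bbox mid',((q.min(0)+q.max(0))/2).round(4))
E
python3 - <<'E'
from wl import *
s,c,p,d,W=wlook('w3');print(s['ee_pos'],s['tcp_rot'],s['finger_gap'],s['joint_velocities'].round(2))
tall(W,.055,zhi=.3)
ring(W,.038,.05,.28,.39,-.34,-.23)
E
```

```text
[ 0.34090821 -0.21076378  0.20961485] [-3.13989045e+00 -1.71602844e-03 -1.61515474e+00] 0.0413360727795116 [ 0.03  0.01  0.   -0.   -0.   -0.  ]
[154. 167.] 1562 mean [ 0.4342 -0.2351] sph [ 0.4387 -0.232   0.0547] r 0.0214 ztop 0.0757
[254. 327.] 37341 mean [ 0.3409 -0.2214] sph [ 0.3413 -0.212   0.2661] r 0.0416 ztop 0.2878
[500. 345.] 1498 mean [ 0.0631 -0.0075] sph [ 0.0061 -0.0022  0.0701] r 0.0621 ztop 0.0908Traceback (most recent call last):
  File "<stdin>", line 4, in <module>
  File "wl.py", line 27, in ring
    (a,b),rr=cv2.minEnclosingCircle(q[:,:2]);x=np.linalg.lstsq(np.c_[2*q[:,:2],np.ones(len(q))],(q[:,:2]**2).sum(1),rcond=None)[0]
             ~~~~~~~~~~~~~~~~~~~~~~^^^^^^^^^
cv2.error: OpenCV(4.12.0) /io/opencv/modules/imgproc/src/shapedescr.cpp:201: error: (-215:Assertion failed) count >= 0 && (depth == CV_32F || depth == CV_32S) in function 'minEnclosingCircle'
```

View pics/w3.png

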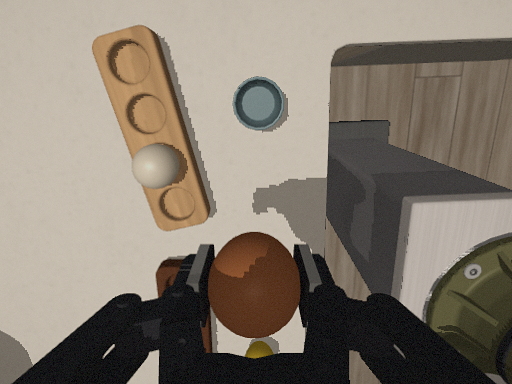

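w3 shows the brown egg upright in the jaws at (254,285), the empty cup at (258,103), and pale tray B's white at (157,165).

```bash
sed -i 's/cv2.minEnclosingCircle(q\[:,:2\])/cv2.minEnclosingCircle(np.ascontiguousarray(q[:,:2]).reshape(-1,1,2))/' wl.py
python3 - <<'E'
from wl import *
f=np.load('w3.npz');p,d=f['p'],f['d'];c=cams.calibration('wrist');s=bot.read_state()
W=cloud(c,d,s)
X=W.reshape(-1,3);q=X[(X[:,0]>.29)&(X[:,0]<.39)&(X[:,1]<-.24)&(X[:,1]>-.36)&(X[:,2]>.01)];print(len(q),q.mean(0))
ring(W,.036,.05,.28,.39,-.36,-.23)
ring(W,.022,.033,.28,.39,-.36,-.23)
# tray B cups via image: hue mask
hsv=cv2.cvtColor(p,cv2.COLOR_RGB2HSV)
m=(W[...,2]>.026)&(W[...,2]<.034)&(hsv[...,1]>80)&(W[...,1]<-.13)&(W[...,0]>.39)&(W[...,0]<.5)
print(cv2.minAreaRect((W[m][:,:2]*1000).astype(np.float32).reshape(-1,1,2)))
go(s,[.338,-.285,.12],-1.62)
E
```

```text
2188 [ 0.33457205 -0.28632775  0.03428437]
ring n 787 encl 0.3348 -0.2861 0.0248 lsq [ 0.3347 -0.2862] 0.0224 bbox mid [ 0.3351 -0.2861  0.0411]
ring n 1233 encl 0.3346 -0.2862 0.0199 lsq [ 0.3346 -0.2861] 0.0137 bbox mid [ 0.3346 -0.2861  0.0295]
((443.0596008300781, -256.4739990234375), (62.15591812133789, 206.23135375976562), 10.854089736938477)
turn [-0.08 -0.1   0.35] shift [0.0746 0.0001 0.0897] t 5.05
```

Run:
```python
from wl import *
go(bot.read_state(),[.3347,-.2866,.09],-1.62)
```

```text
turn [-0.08 -0.1   0.35] shift [0.0763 0.0034 0.1197] t 5.05
```

>>> jog_arm(moves=[[[0,0,0],[0.04,0.003,0.03],0.03],[[0,0,0],[0.076,0.003,0.07],0.03],[[0,0,0],[0.076,0.003,0.105],0.03],[[0,0,0],[0.076,0.003,0.12],0.03],[[0,0,0],[0.076,0.003,0.12],0.03],[[0,0,0],[0.076,0.003,0.12],0.03]])

```text
time_s: 5.8
ee_pos: [0.3363, -0.2863, 0.0915]
tcp_rot: [-3.138, -0.003, -1.612]
force: [0.2, 0.0, -0.9]
finger_gap: 0.0411
```

Run:
```python
from wl import *
s=bot.read_state();print(s['joint_velocities'].round(3));go(s,[.3347,-.2866,.0505],-1.62)
```

```text
[-0.005 -0.005  0.004 -0.004  0.005  0.   ]
turn [-0.22 -0.17  0.45] shift [0.0003 0.0018 0.041 ] t 5.8
```

>>> jog_arm(moves=[[[0,0,0],[0,0.0015,0.02],0.03],[[0,0,0],[0,0.0015,0.035],0.03],[[0,0,0],[0,0.0015,0.041],0.03],[[0,0,0],[0,0.0015,0.041],0.03],[[0,0,0],[0,0.0015,0.041],0.03]])

```text
time_s: 6.42
ee_pos: [0.3352, -0.2864, 0.0508]
tcp_rot: [-3.137, -0.003, -1.612]
force: [-0.5, -0.0, -0.0]
finger_gap: 0.0412
```

>>> jog_arm(moves=[[[0,0,0],[0,0.0005,0.001],0.03],[[0,0,0],[0,0.0005,0.001],0.045],[[0,0,0],[0,0.0005,0.001],0.052],[[0,0,0],[0,0.0005,0.001],0.06],[[0,0,0],[0,0.0005,-0.03],0.06],[[0,0,0],[0,0.0005,-0.07],0.06],[[0,0,0],[-0.02,0,-0.12],0.06],[[0,0,0],[-0.03,-0.08,-0.13],0.06],[[0,0,0],[-0.03,-0.08,-0.13],0.06]])

```text
time_s: 7.55
ee_pos: [0.418, -0.2586, 0.182]
tcp_rot: [-3.135, -0.003, -1.611]
force: [0.5, -0.6, -1.4]
finger_gap: 0.0601
```

Run:
```python
from wl import *
s,c,p,d,W=wlook('w4');print(s['ee_pos'])
tall(W,.055,zhi=.15)
tall(W,.068,zhi=.15)
go(s,[.4387,-.232,.09],-1.571+.19)
go(s,[.4387,-.232,.09],1.571+.19)
```

```text
[ 0.41802503 -0.25864403  0.18197877]
[351. 161.] 2255 mean [ 0.3404 -0.2898] sph [ 0.336  -0.2861  0.0642] r 0.0217 ztop 0.0856
[234. 220.] 1606 mean [ 0.4373 -0.2375] sph [ 0.4385 -0.2321  0.0547] r 0.0213 ztop 0.0755
[352. 162.] 2019 mean [ 0.3394 -0.289 ] sph [ 0.336  -0.2861  0.0648] r 0.0213 ztop 0.0856
[234. 225.] 995 mean [ 0.438  -0.2343] sph [ 0.4385 -0.2321  0.0544] r 0.0216 ztop 0.0757
turn [ -0.35  -0.22 -13.18] shift [-0.0277 -0.019   0.092 ] t 7.55
turn [ -0.32   0.51 166.8 ] shift [-0.0277 -0.019   0.092 ] t 7.55
```

View pics/w4.png

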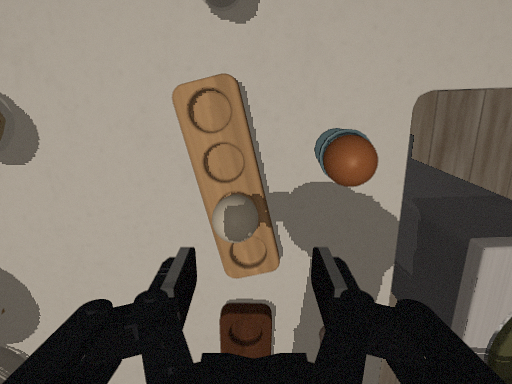

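w4 shows the brown egg seated in the cup at (350,160), top at 85.6 mm and within about 1 mm of centre. The next white, in tray B, is at (236,217). I go for it with the jaws across that tray.

>>> jog_arm(moves=[[[-0.3,0,-10],[-0.028,-0.019,0.03],0.062],[[-0.3,0,-13.2],[-0.028,-0.019,0.06],0.062],[[-0.3,0,-13.2],[-0.028,-0.019,0.08],0.062],[[-0.3,0,-13.2],[-0.028,-0.019,0.092],0.062],[[-0.3,0,-13.2],[-0.028,-0.019,0.092],0.062],[[-0.3,0,-13.2],[-0.028,-0.019,0.092],0.062]])

```text
time_s: 8.35
ee_pos: [0.4395, -0.232, 0.0902]
tcp_rot: [-3.141, -0.004, -1.381]
force: [-0.5, 0.2, 0.3]
finger_gap: 0.0619
```

Run:
```python
from wl import *
go(bot.read_state(),[.4386,-.2322,.039],-1.571+.19)
```

```text
turn [-0.01 -0.25  0.03] shift [-0.0002  0.0009  0.0512] t 8.35
```

>>> jog_arm(moves=[[[0,-0.2,0],[0,0.001,0.03],0.062],[[0,-0.2,0],[0,0.001,0.051],0.062],[[0,-0.2,0],[0,0.001,0.051],0.062],[[0,-0.2,0],[0,0.001,0.051],0.03],[[0,-0.2,0],[0,0.001,0.051],0.03],[[0,-0.2,0],[0,0.001,0.051],0.03],[[0,-0.2,0],[0,0.001,0.051],0.03],[[0,-0.2,0],[0,0.001,0.02],0.03],[[0,-0.2,0],[0,0.001,-0.03],0.03],[[0,-0.2,0],[0,0.001,-0.07],0.03]])

```text
time_s: 9.6
ee_pos: [0.4386, -0.2318, 0.1622]
tcp_rot: [-3.14, -0.001, -1.38]
force: [0.7, 0.1, -0.7]
finger_gap: 0.042
```

Run:
```python
from wl import *
go(bot.read_state(),[.4371,-.0746,.09],-1.62)
```

```text
turn [-0.08 -0.06 13.73] shift [-0.1548 -0.0282  0.072 ] t 9.6
```

>>> jog_arm(moves=[[[0,0,5],[-0.05,-0.009,0],0.03],[[0,0,10],[-0.1,-0.018,0],0.03],[[0,0,13.7],[-0.155,-0.028,0.02],0.03],[[0,0,13.7],[-0.155,-0.028,0.05],0.03],[[0,0,13.7],[-0.155,-0.028,0.072],0.03],[[0,0,13.7],[-0.155,-0.028,0.072],0.03],[[0,0,13.7],[-0.155,-0.028,0.072],0.03]])

```text
time_s: 10.48
ee_pos: [0.4373, -0.0746, 0.0912]
tcp_rot: [-3.139, -0.001, -1.62]
force: [-0.4, 0.2, -0.3]
finger_gap: 0.0414
```

Run:
```python
from wl import *
s=bot.read_state();print(s['joint_velocities'].round(3))
go(bot.read_state(),[.4371,-.0749,.0395],-1.62)
```

```text
[-0.004 -0.003  0.011 -0.001  0.002 -0.002]
turn [-0.16 -0.05  0.01] shift [0.0003 0.0004 0.0517] t 10.47
```

>>> jog_arm(moves=[[[0,0,0],[0,0,0.03],0.03],[[0,0,0],[0,0,0.045],0.03],[[0,0,0],[0,0,0.052],0.03],[[0,0,0],[0,0,0.052],0.03],[[0,0,0],[0,0,0.052],0.03],[[0,0,0],[0,0,0.052],0.045],[[0,0,0],[0,0,0.052],0.052],[[0,0,0],[0,0,0.052],0.06],[[0,0,0],[0,0,0.02],0.06],[[0,0,0],[0,0,-0.03],0.06]])

```text
time_s: 11.72
ee_pos: [0.4361, -0.0747, 0.1205]
tcp_rot: [3.141, -0.002, -1.62]
force: [0.3, 0.6, -0.7]
finger_gap: 0.0599
```

Run:
```python
from wl import *
s=bot.read_state();go(s,[.44,.27,.21],-1.62)
```

```text
turn [ 0.06 -0.09  0.01] shift [-0.3443  0.013  -0.0901] t 11.72
```

>>> jog_arm(moves=[[[0,0,0],[-0.05,0,-0.05],0.06],[[0,0,0],[-0.11,0.005,-0.09],0.06],[[0,0,0],[-0.17,0.01,-0.09],0.06],[[0,0,0],[-0.23,0.01,-0.09],0.06],[[0,0,0],[-0.29,0.013,-0.09],0.06],[[0,0,0],[-0.32,0.013,-0.09],0.06],[[0,0,0],[-0.32,0.013,-0.09],0.06],[[0,0,0],[-0.32,0.013,-0.09],0.06]])

```text
time_s: 12.72
ee_pos: [0.4388, 0.2455, 0.2098]
tcp_rot: [3.14, -0.002, -1.619]
force: [-0.1, -0.2, -0.1]
finger_gap: 0.0601
```

Run:
```python
from wl import *
s,c,p,d,W=wlook('w5');print(s['ee_pos'],s['joint_velocities'].round(3))
tall(W,.055,zhi=.15)
hsv=cv2.cvtColor(p,cv2.COLOR_RGB2HSV)
m=(W[...,2]>.026)&(W[...,2]<.034)&(hsv[...,1]>80)&(W[...,1]>.13)&(W[...,0]>.38)&(W[...,0]<.5)
print(cv2.minAreaRect((W[m][:,:2]*1000).astype(np.float32).reshape(-1,1,2)))
m=(W[...,2]>.026)&(W[...,2]<.034)&(hsv[...,1]>80)&(W[...,1]<.12)&(W[...,0]>.38)&(W[...,0]<.5)
print(cv2.minAreaRect((W[m][:,:2]*1000).astype(np.float32).reshape(-1,1,2)))
```

```text
[0.43879831 0.24551611 0.20976142] [-0.016 -0.016 -0.004 -0.001  0.001 -0.002]
[371. 100.] 453 mean [0.3285 0.1712] sph [0.3283 0.1713 0.0412] r 0.0171 ztop 0.058
[263. 162.] 1543 mean [0.4297 0.2214] sph [0.4294 0.2248 0.0548] r 0.0213 ztop 0.0757
[124. 191.] 505 mean [0.5674 0.2451] sph [0.5688 0.2457 0.0556] r 0.0108 ztop 0.0663
[376. 203.] 1681 mean [0.3246 0.2637] sph [0.3191 0.2691 0.0641] r 0.0217 ztop 0.0854
[260. 255.] 1212 mean [0.4364 0.3182] sph [0.4364 0.3246 0.0547] r 0.0213 ztop 0.0755
((430.9521484375, 248.766845703125), (206.27696228027344, 61.665184020996094), 85.94410705566406)
((445.24359130859375, 91.53024291992188), (26.07977294921875, 60.98537063598633), 87.10709381103516)
```

View pics/w5.png

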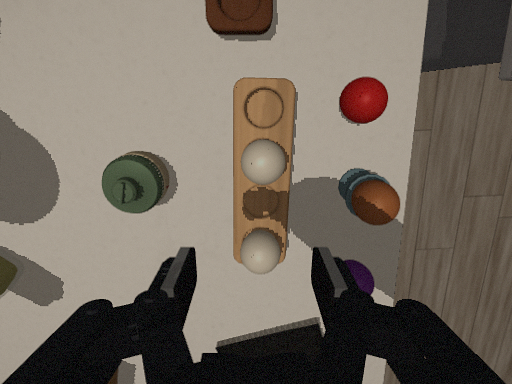

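w5: tray A's whites are at (263,162) and (260,255). The served cup at (376,203), red at (363,100) and purple at (356,278) are well clear of the fingers. I take the nearer white.

Run:
```python
from wl import *
s=bot.read_state();go(s,[.4294,.2247,.039],-1.64)
```

```text
turn [ 0.06 -0.1   1.13] shift [0.0206 0.0083 0.1711] t 12.78
```

>>> jog_arm(moves=[[[0,-0.1,1],[0.02,0.008,0.06],0.062],[[0,-0.1,1],[0.021,0.008,0.1],0.062],[[0,-0.1,1],[0.021,0.008,0.12],0.062],[[0,-0.1,1],[0.021,0.008,0.12],0.062]])

```text
time_s: 13.28
ee_pos: [0.4293, 0.2228, 0.0889]
tcp_rot: [3.139, -0.002, -1.639]
force: [0.7, 0.0, 0.9]
finger_gap: 0.0619
```

Run:
```python
from wl import *
s=bot.read_state();go(s,[.4294,.2247,.039],-1.64)
```

```text
turn [ 0.14 -0.11  0.05] shift [-0.002  -0.0001  0.0499] t 13.28
```

>>> jog_arm(moves=[[[0,0,0],[-0.002,0,0.03],0.062],[[0,0,0],[-0.002,0,0.05],0.062],[[0,0,0],[-0.002,0,0.05],0.062],[[0,0,0],[-0.002,0,0.05],0.03],[[0,0,0],[-0.002,0,0.05],0.03],[[0,0,0],[-0.002,0,0.05],0.03],[[0,0,0],[-0.002,0,0.05],0.03],[[0,0,0],[-0.002,0,0.02],0.03],[[0,0,0],[-0.002,0,-0.03],0.03],[[0,0,0],[-0.002,0,-0.07],0.03]])

```text
time_s: 14.52
ee_pos: [0.4298, 0.225, 0.1614]
tcp_rot: [3.14, -0.001, -1.639]
force: [0.3, 0.6, -1.1]
finger_gap: 0.0415
```

Run:
```python
from wl import *
s=bot.read_state();go(s,[.4397,-.025,.10],-1.62);go(s,[.4447,.0752,.10],-1.62)
```

```text
turn [ 0.07 -0.03 -1.1 ] shift [ 0.2487 -0.027   0.0615] t 14.53
turn [ 0.07 -0.03 -1.1 ] shift [ 0.1484 -0.0251  0.0614] t 14.53
```

>>> jog_arm(moves=[[[0,0,-1],[0.06,-0.007,0],0.03],[[0,0,-1],[0.12,-0.014,0],0.03],[[0,0,-1],[0.18,-0.02,0],0.03],[[0,0,-1],[0.225,-0.025,0],0.03],[[0,0,-1],[0.249,-0.027,0],0.03],[[0,0,-1],[0.249,-0.027,0.03],0.03],[[0,0,-1],[0.249,-0.027,0.062],0.03],[[0,0,-1],[0.249,-0.027,0.062],0.03],[[0,0,-1],[0.249,-0.027,0.062],0.03]])

```text
time_s: 15.65
ee_pos: [0.4404, -0.0253, 0.1012]
tcp_rot: [-3.141, -0.001, -1.621]
force: [0.2, -0.6, 0.5]
finger_gap: 0.0416
```

Run:
```python
from wl import *
s=bot.read_state();print(s['joint_velocities'].round(3));go(s,[.4397,-.025,.0395],-1.62)
```

```text
[ 0.002 -0.005  0.014  0.001  0.004 -0.001]
turn [-0.05 -0.03 -0.08] shift [-0.0003  0.0008  0.0617] t 15.65
```

>>> jog_arm(moves=[[[0,0,0],[0,0.0005,0.03],0.03],[[0,0,0],[0,0.0005,0.05],0.03],[[0,0,0],[0,0.0005,0.062],0.03],[[0,0,0],[0,0.0005,0.062],0.03],[[0,0,0],[0,0.0005,0.062],0.03],[[0,0,0],[0,0.0005,0.062],0.045],[[0,0,0],[0,0.0005,0.062],0.052],[[0,0,0],[0,0.0005,0.062],0.06],[[0,0,0],[0,0.0005,0.03],0.06],[[0,0,0],[0,0.0005,-0.02],0.06]])

```text
time_s: 16.9
ee_pos: [0.4387, -0.0255, 0.1205]
tcp_rot: [3.139, -0.002, -1.621]
force: [0.9, 1.3, 0.4]
finger_gap: 0.0601
```

Run:
```python
from wl import *
s=bot.read_state();go(s,[.4364,.3248,.12],-1.64)
```

```text
turn [ 0.17 -0.11  1.07] shift [-0.3498  0.02   -0.    ] t 16.9
```

>>> jog_arm(moves=[[[0,0,1],[-0.06,0.003,-0.02],0.062],[[0,0,1],[-0.12,0.007,-0.02],0.062],[[0,0,1],[-0.18,0.01,-0.02],0.062],[[0,0,1],[-0.24,0.014,-0.02],0.062],[[0,0,1],[-0.3,0.017,-0.02],0.062],[[0,0,1],[-0.335,0.02,-0.01],0.062],[[0,0,1],[-0.35,0.02,0],0.062],[[0,0,1],[-0.35,0.02,0.02],0.062],[[0,0,1],[-0.35,0.02,0.02],0.062],[[0,0,1],[-0.35,0.02,0.02],0.062]])

```text
time_s: 18.15
ee_pos: [0.4369, 0.3246, 0.1008]
tcp_rot: [3.14, -0.001, -1.639]
force: [-0.3, -0.4, 0.4]
finger_gap: 0.0621
```

Run:
```python
from wl import *
s=bot.read_state();print(s['joint_velocities'].round(3));go(s,[.4364,.3248,.039],-1.64)
```

```text
[ 0.002 -0.008  0.01   0.     0.003 -0.   ]
turn [ 0.12 -0.08  0.03] shift [-0.0002  0.0004  0.0618] t 18.15
```

>>> jog_arm(moves=[[[0,0,0],[0,0,0.035],0.062],[[0,0,0],[0,0,0.062],0.062],[[0,0,0],[0,0,0.062],0.062],[[0,0,0],[0,0,0.062],0.03],[[0,0,0],[0,0,0.062],0.03],[[0,0,0],[0,0,0.062],0.03],[[0,0,0],[0,0,0.062],0.03],[[0,0,0],[0,0,0.03],0.03],[[0,0,0],[0,0,-0.02],0.03],[[0,0,0],[0,0,-0.06],0.03]])

```text
time_s: 19.4
ee_pos: [0.4371, 0.3248, 0.1631]
tcp_rot: [3.14, -0.0, -1.639]
force: [0.8, 0.0, -0.9]
finger_gap: 0.0412
```

Run:
```python
from wl import *
s=bot.read_state();go(s,[.4447,.0752,.10],-1.62)
```

```text
turn [ 0.07 -0.02 -1.11] shift [ 0.2484 -0.0247  0.0631] t 19.4
```

>>> jog_arm(moves=[[[0,0,-1],[0.06,-0.007,0],0.03],[[0,0,-1],[0.12,-0.014,0],0.03],[[0,0,-1],[0.18,-0.02,0],0.03],[[0,0,-1],[0.225,-0.024,0],0.03],[[0,0,-1],[0.248,-0.025,0],0.03],[[0,0,-1],[0.248,-0.025,0.03],0.03],[[0,0,-1],[0.248,-0.025,0.062],0.03],[[0,0,-1],[0.248,-0.025,0.062],0.03],[[0,0,-1],[0.248,-0.025,0.062],0.03]])

```text
time_s: 20.52
ee_pos: [0.4456, 0.0758, 0.1027]
tcp_rot: [-3.141, 0.0, -1.622]
force: [0.1, -0.3, 0.2]
finger_gap: 0.0416
```

Run:
```python
from wl import *
s=bot.read_state();print(s['joint_velocities'].round(3));go(s,[.4447,.0752,.0395],-1.62)
```

```text
[ 0.001 -0.005  0.016  0.001  0.003 -0.001]
turn [-0.03  0.   -0.09] shift [0.0007 0.001  0.0632] t 20.52
```

>>> jog_arm(moves=[[[0,0,0],[0.0005,0.001,0.03],0.03],[[0,0,0],[0.0005,0.001,0.05],0.03],[[0,0,0],[0.0005,0.001,0.063],0.03],[[0,0,0],[0.0005,0.001,0.063],0.03],[[0,0,0],[0.0005,0.001,0.063],0.03],[[0,0,0],[0.0005,0.001,0.063],0.045],[[0,0,0],[0.0005,0.001,0.063],0.052],[[0,0,0],[0.0005,0.001,0.063],0.06],[[0,0,0],[0.0005,0.001,0.03],0.06],[[0,0,0],[0.0005,0.001,-0.02],0.06]])

```text
time_s: 21.78
ee_pos: [0.4436, 0.0748, 0.1222]
tcp_rot: [3.139, -0.002, -1.622]
force: [1.7, 0.6, -0.4]
finger_gap: 0.0598
```

>>> jog_arm(moves=[[[0,0,0],[-0.05,0,-0.05],0.08],[[0,0,0],[-0.08,0,-0.09],0.08],[[0,0,0],[-0.08,0,-0.09],0.08],[[0,0,0],[-0.08,0,-0.09],0.08]])

```text
time_s: 22.28
ee_pos: [0.4476, 0.155, 0.2114]
tcp_rot: [3.138, -0.002, -1.621]
force: [-0.3, 0.0, -0.5]
finger_gap: 0.08
```

```bash
cat >> wl.py <<'E'
def rect(W,p,y0,y1,x0=.38,x1=.52,zlo=.026,zhi=.034):
    hsv=cv2.cvtColor(p,cv2.COLOR_RGB2HSV)
    m=(W[...,2]>zlo)&(W[...,2]<zhi)&(hsv[...,1]>80)&(W[...,1]>y0)&(W[...,1]<y1)&(W[...,0]>x0)&(W[...,0]<x1)
    m=cv2.morphologyEx(m.astype(np.uint8),cv2.MORPH_OPEN,np.ones((3,3)))>0
    print('rect',cv2.minAreaRect((W[m][:,:2]*1000).astype(np.float32).reshape(-1,1,2)),'n',m.sum(),'z',np.median(W[m][:,2]))
E
python3 - <<'E'
from wl import *
s,c,p,d,W=wlook('w6');print(s['ee_pos'],s['joint_velocities'].round(3))
tall(W,.055,zhi=.15)
rect(W,p,-.12,.12);rect(W,p,.13,.4)
E
```

```text
[0.44763883 0.15502092 0.21144181] [-0.014 -0.001 -0.026 -0.001  0.    -0.   ]
[246.  34.] 2213 mean [0.4474 0.0228] sph [0.4479 0.0207 0.0546] r 0.0213 ztop 0.0757
[362.  62.] 484 mean [0.3463 0.0479] sph [0.3461 0.0478 0.0419] r 0.0165 ztop 0.0583
[253.  99.] 1840 mean [0.444  0.0747] sph [0.444  0.0753 0.0547] r 0.0214 ztop 0.0757
[372. 193.] 362 mean [0.3284 0.1714] sph [0.3278 0.1716 0.0396] r 0.0186 ztop 0.0578
[384. 274.] 683 mean [0.3164 0.2553] sph [0.3194 0.2687 0.0634] r 0.0221 ztop 0.0848
[  6. 348.] 286 mean [0.755  0.3414] sph [0.7611 0.3452 0.0681] r 0.0121 ztop 0.0812
rect ((442.9745178222656, 45.759605407714844), (115.52758026123047, 61.42592239379883), 87.05925750732422) n 3503 z 0.03042174873699849
rect ((431.0091247558594, 248.948974609375), (206.98141479492188, 61.82891845703125), 85.94965362548828) n 5196 z 0.030150088099411887
```

View pics/w6.png

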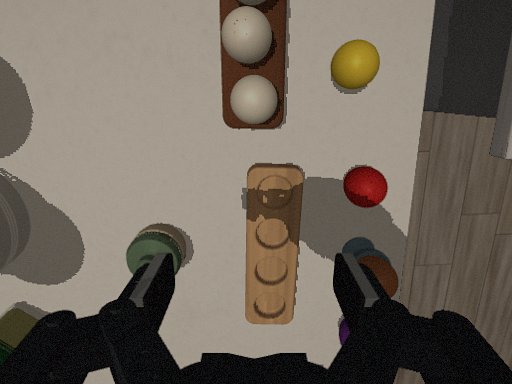

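w6: the egg in the dark tray's +25 cup, at (246,34), looks off the row. I look from directly above.

>>> jog_arm(moves=[[[0,0,0],[0.06,0.008,0],0.08],[[0,0,0],[0.12,0.008,0],0.08],[[0,0,0],[0.12,0.008,0],0.08],[[0,0,0],[0.12,0.008,0],0.08]])

```text
time_s: 22.82
ee_pos: [0.4331, 0.0345, 0.2105]
tcp_rot: [3.137, -0.003, -1.623]
force: [1.0, 0.1, -0.4]
finger_gap: 0.08
```

Run:
```python
from wl import *
s,c,p,d,W=wlook('w7');print(s['ee_pos'],s['joint_velocities'].round(3))
tall(W,.058,zhi=.15);tall(W,.064,zhi=.15)
rect(W,p,-.12,.12)
```

```text
[0.43309554 0.03450612 0.21052441] [ 0.029  0.011  0.009 -0.001 -0.001 -0.001]
[241.  57.] 1999 mean [ 0.4379 -0.0798] sph [ 0.4383 -0.081   0.0546] r 0.0212 ztop 0.0755
[242. 123.] 1666 mean [ 0.4402 -0.0267] sph [ 0.4406 -0.0254  0.0549] r 0.0213 ztop 0.0757
[238. 172.] 1441 mean [0.447  0.0181] sph [0.448  0.0211 0.0545] r 0.0213 ztop 0.0755
[245. 223.] 1235 mean [0.4435 0.0705] sph [0.444  0.0753 0.0549] r 0.0212 ztop 0.0755
[  7. 334.] 755 mean [0.726  0.1941] sph [0.7915 0.191  0.0724] r 0.068 ztop 0.0844
[240.  56.] 1695 mean [ 0.4381 -0.0805] sph [ 0.4383 -0.081   0.0549] r 0.0211 ztop 0.0756
[242. 123.] 1419 mean [ 0.4404 -0.0263] sph [ 0.4406 -0.0253  0.0549] r 0.0212 ztop 0.0758
[237. 173.] 1214 mean [0.4475 0.0191] sph [0.448  0.021  0.0546] r 0.0213 ztop 0.0756
[245. 225.] 1023 mean [0.4436 0.0721] sph [0.444  0.0753 0.0548] r 0.0213 ztop 0.0756
[  5. 338.] 542 mean [0.7258 0.1971] sph [0.7905 0.1911 0.0753] r 0.0669 ztop 0.085
rect ((440.64190673828125, -0.5109329223632812), (205.02076721191406, 61.45783996582031), 86.97314453125) n 4694 z 0.030431238670844685
```

View pics/w7.png

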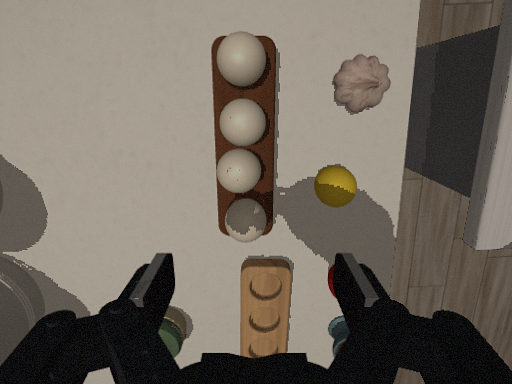

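All four eggs sit at the right height (tops 75.5 mm). The +25 egg leans about 6 mm across the row, which is inside tolerance, but a squeeze across the row will straighten it cheaply.

Run:
```python
from wl import *
s=bot.read_state();go(s,[.442,.0225,.041],-1.62)
```

```text
turn [ 0.3  -0.18 -0.12] shift [ 0.0116 -0.0103  0.1696] t 22.88
```

>>> jog_arm(moves=[[[0.3,-0.2,0],[0.0116,-0.0103,0.05],0.072],[[0.3,-0.2,0],[0.0116,-0.0103,0.09],0.072],[[0.3,-0.2,0],[0.0116,-0.0103,0.09],0.072],[[0.3,-0.2,0],[0.0116,-0.0103,0.09],0.072]])

```text
time_s: 23.38
ee_pos: [0.4432, 0.0233, 0.1224]
tcp_rot: [-3.139, 0.0, -1.621]
force: [-0.1, -0.2, 1.4]
finger_gap: 0.0718
```

Run:
```python
from wl import *
s=bot.read_state();go(s,[.442,.0225,.041],-1.62)
```

```text
turn [-0.12  0.01 -0.05] shift [0.0009 0.0013 0.0814] t 23.38
```

>>> jog_arm(moves=[[[0,0,0],[0.001,0.001,0.04],0.072],[[0,0,0],[0.001,0.001,0.07],0.072],[[0,0,0],[0.001,0.001,0.081],0.072],[[0,0,0],[0.001,0.001,0.081],0.06],[[0,0,0],[0.001,0.001,0.081],0.05],[[0,0,0],[0.001,0.001,0.081],0.042],[[0,0,0],[0.001,0.001,0.081],0.04],[[0,0,0],[0.001,0.001,0.081],0.04],[[0,0,0],[-0.002,0.001,0.081],0.04],[[0,0,0],[-0.002,0.001,0.081],0.04]], force=20)

```text
time_s: 24.62
ee_pos: [0.4435, 0.025, 0.0431]
tcp_rot: [-3.137, -0.001, -1.621]
force: [0.1, -2.2, 7.3]
finger_gap: 0.0416
```

>>> jog_arm(moves=[[[0,0,0],[0,0,0],0.045],[[0,0,0],[0,0,0],0.05],[[0,0,0],[0,0,0],0.058],[[0,0,0],[0,0,0],0.062],[[0,0,0],[0,0,-0.03],0.062],[[0,0,0],[0,0,-0.08],0.07],[[0,0,0],[-0.03,0,-0.14],0.08],[[0,0,0],[-0.03,0,-0.17],0.08],[[0,0,0],[-0.03,0,-0.17],0.08]])

```text
time_s: 25.75
ee_pos: [0.4453, 0.0558, 0.2162]
tcp_rot: [-3.132, 0.002, -1.62]
force: [0.2, 0.2, -0.2]
finger_gap: 0.08
```

Run:
```python
from wl import *
s,c,p,d,W=wlook('w8');print(s['ee_pos'],s['joint_velocities'].round(3))
tall(W,.06,zhi=.15)
rect(W,p,-.12,.12);go(s,[.431,.249,.12],-1.64)
```

```text
[0.44525352 0.05581544 0.21617754] [-0.009  0.018 -0.079 -0.029  0.024  0.003]
[257.  29.] 2018 mean [ 0.4382 -0.0797] sph [ 0.4382 -0.0812  0.0549] r 0.0211 ztop 0.0756
[257.  97.] 1690 mean [ 0.4405 -0.0259] sph [ 0.4406 -0.0254  0.0548] r 0.0214 ztop 0.0757
[257. 153.] 1413 mean [0.4424 0.0245] sph [0.4424 0.0267 0.0549] r 0.0212 ztop 0.0758
[258. 201.] 1216 mean [0.4438 0.0715] sph [0.444  0.0754 0.0549] r 0.0212 ztop 0.0757
[ 11. 315.] 1732 mean [0.7279 0.1924] sph [0.7977 0.1908 0.08  ] r 0.0746 ztop 0.1008
rect ((440.66473388671875, -0.31209564208984375), (205.23944091796875, 61.374969482421875), 86.99956512451172) n 4949 z 0.0304443237359609
turn [-0.54  0.1   1.15] shift [-0.1921  0.0246  0.0963] t 25.75
```

View pics/w8.png

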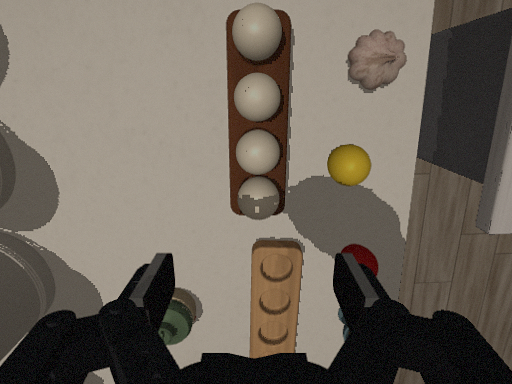

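All four whites are now on the row. Now the trays: I pick up tray A, last measured at (0.431, 0.249) with yaw −0.071.

>>> jog_arm(moves=[[[-0.5,0,1.2],[-0.06,0.008,0],0.085],[[-0.5,0,1.2],[-0.12,0.016,0.02],0.085],[[-0.5,0,1.2],[-0.17,0.022,0.06],0.085],[[-0.5,0,1.2],[-0.192,0.0246,0.1],0.085],[[-0.5,0,1.2],[-0.192,0.0246,0.13],0.085],[[-0.5,0,1.2],[-0.192,0.0246,0.13],0.085],[[-0.5,0,1.2],[-0.192,0.0246,0.13],0.085]])

```text
time_s: 26.68
ee_pos: [0.4307, 0.2484, 0.0848]
tcp_rot: [3.14, 0.001, -1.641]
force: [0.3, -0.1, 0.6]
finger_gap: 0.085
```

Run:
```python
from wl import *
s=bot.read_state();print(s['joint_velocities'].round(3));go(s,[.431,.249,.014],-1.642)
```

```text
[-0.002 -0.014  0.019  0.002  0.001 -0.   ]
turn [0.1  0.05 0.03] shift [-0.0006 -0.0004  0.0708] t 26.68
```

>>> jog_arm(moves=[[[0,0,0],[0,-0.0005,0.035],0.085],[[0,0,0],[0,-0.0005,0.06],0.085],[[0,0,0],[0,-0.0005,0.07],0.085],[[0,0,0],[0,-0.0005,0.07],0.085],[[0,0,0],[0,-0.0005,0.07],0.07],[[0,0,0],[0,-0.0005,0.07],0.055],[[0,0,0],[0,-0.0005,0.07],0.05],[[0,0,0],[0,-0.0005,0.07],0.05],[[0,0,0],[0,-0.0005,0.07],0.05]], force=60)

```text
time_s: 27.8
ee_pos: [0.4319, 0.2492, 0.0167]
tcp_rot: [-3.141, 0.003, -1.641]
force: [-1.8, -1.1, 6.2]
finger_gap: 0.0609
```

>>> jog_arm(moves=[[[0,0,0],[0,0,-0.02],0.05],[[0,0,0],[0,0,-0.06],0.05],[[0,0,0],[0,0,-0.11],0.05],[[0,0,0],[0,0,-0.16],0.05],[[0,0,0],[0,0,-0.18],0.05],[[0,0,0],[0,0,-0.18],0.05]])

```text
time_s: 28.55
ee_pos: [0.4319, 0.2491, 0.1972]
tcp_rot: [-3.141, 0.004, -1.641]
force: [-0.3, -0.3, -3.3]
finger_gap: 0.0603
```

Run:
```python
from wl import *
s,c,p,d,W=wlook('w9');print(s['ee_pos'],s['tcp_rot'],s['joint_velocities'].round(3))
R,o=pose(c,s)
m=(W[...,2]>.15)&(W[...,2]<.25)
q=W[m];hsv=cv2.cvtColor(p,cv2.COLOR_RGB2HSV)[m];k=(hsv[:,1]>80)&(hsv[:,0]<25)&(hsv[:,2]>60);q=q[k];print(len(q),q.min(0),q.max(0))
A=np.c_[q[:,:2],np.ones(len(q))];print('plane',np.linalg.lstsq(A,q[:,2],rcond=None)[0])
go(s,[.441,-.2,.2],-1.571+.19)
```

```text
[0.43189465 0.24913172 0.19721803] [-3.14052143  0.00446722 -1.64109708] [-0.001  0.023 -0.063 -0.022  0.015  0.001]
43993 [0.39568165 0.14512569 0.1966936 ] [0.4659009  0.29990544 0.21322494]
plane [-0.00175193 -0.01131732  0.20973656]
turn [ -0.09   0.25 -14.9 ] shift [ 0.4474 -0.0406 -0.0047] t 28.55
```

View pics/w9.png

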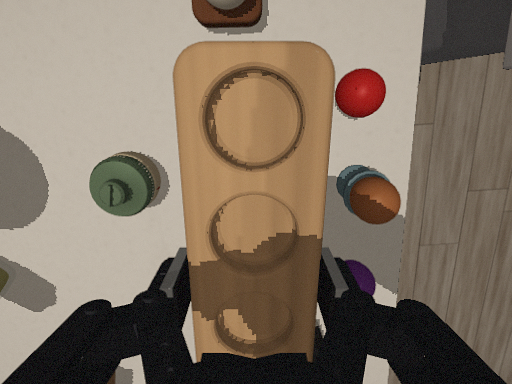

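w9: tray A is held level at centre, with its near end where expected. I check with the top camera whether tray B moved when its egg was taken.

Run:
```python
from wl import *
c=cams.calibration('top')
def ms(p):
    hsv=cv2.cvtColor(p,cv2.COLOR_RGB2HSV).astype(int);H,S,V=[hsv[...,i] for i in range(3)]
    for nm,m in dict(pale=(S>95)&(H>8)&(H<22)&(V>100),cup=(H>80)&(H<110)&(S>20)).items():
        m=m.astype(np.uint8);m[:150]=0;m[240:]=0;m[:,:295]=0;m[:,385:]=0
        k=max(cv2.findContours(m,cv2.RETR_EXTERNAL,cv2.CHAIN_APPROX_NONE)[0],key=cv2.contourArea)
        Q=np.array([onplane(c,q[0],.03)[:2] for q in k],np.float32)*1000;print(nm,cv2.minAreaRect(Q),cv2.contourArea(k))
ms(np.load('top0.npz')['p'])
p,d=cams.get_image('top');np.savez('top1.npz',p=p,d=d);ms(p)
cv2.imwrite('pics/top1.png',p[:,:,::-1])
dd=cv2.resize(np.vstack([np.load('top0.npz')['p'][155:225,295:385],p[155:225,295:385]])[:,:,::-1],None,fx=4,fy=4);cv2.imwrite('pics/cmp.png',dd)
```

```text
pale ((441.2583923339844, -252.3170928955078), (61.768131256103516, 208.09617614746094), 11.0745849609375) 1255.0
cup ((335.0434265136719, -283.26300048828125), (42.05787658691406, 39.53227996826172), 87.97164916992188) 142.5
pale ((440.9791564941406, -251.8609161376953), (61.395328521728516, 207.63951110839844), 11.074584007263184) 1252.5
cup ((327.0121765136719, -264.86456298828125), (19.757213592529297, 7.330875873565674), 20.00539779663086) 6.5
```

View pics/cmp.png

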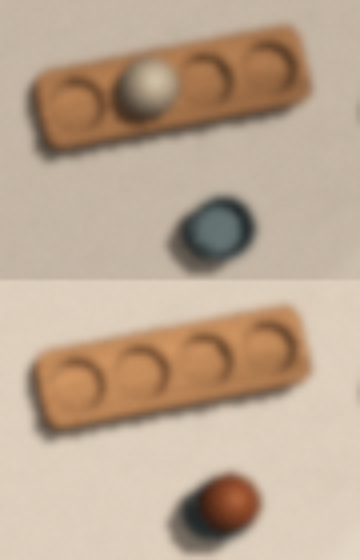

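Tray B is unmoved, and its centre from the wrist view also agrees with its egg's position. I carry tray A over.

Run:
```python
from wl import *
s=bot.read_state();go(s,[.4431,-.2563,.16],-1.3814)
```

```text
turn [  0.12   0.07 -14.88] shift [ 0.5027 -0.0476  0.0338] t 28.65
```

>>> jog_arm(moves=[[[0,0,0],[0.05,-0.005,0],0.05],[[0,0,-2],[0.11,-0.011,0],0.05],[[0,0,-4],[0.17,-0.016,0],0.05],[[0,0,-6],[0.23,-0.022,0],0.05],[[0,0,-8],[0.29,-0.028,0],0.05],[[0,0,-10],[0.35,-0.033,0],0.05],[[0,0,-12],[0.41,-0.039,0],0.05],[[0,0,-14.9],[0.46,-0.044,0],0.05],[[0.1,0,-14.9],[0.49,-0.047,0],0.05],[[0.1,0,-14.9],[0.503,-0.048,0],0.05]])

```text
time_s: 29.9
ee_pos: [0.4424, -0.2578, 0.1909]
tcp_rot: [3.137, 0.003, -1.383]
force: [0.1, 0.0, -2.3]
finger_gap: 0.0606
```

Run:
```python
from wl import *
s=bot.read_state();go(s,[.4431,-.2563,.07],-1.3814)
```

```text
turn [ 0.25  0.19 -0.11] shift [-0.001  -0.0015  0.1209] t 29.9
```

>>> jog_arm(moves=[[[0.2,0.2,0],[-0.001,-0.0015,0.05],0.05],[[0.2,0.2,0],[-0.001,-0.0015,0.09],0.05],[[0.2,0.2,0],[-0.001,-0.0015,0.115],0.05],[[0.2,0.2,0],[-0.001,-0.0015,0.12],0.05],[[0.2,0.2,0],[-0.001,-0.0015,0.12],0.05],[[0.2,0.2,0],[-0.001,-0.0015,0.12],0.05]])

```text
time_s: 30.65
ee_pos: [0.4439, -0.2564, 0.0723]
tcp_rot: [-3.141, -0.001, -1.383]
force: [0.6, -0.0, -2.4]
finger_gap: 0.0604
```

Run:
```python
from wl import *
s=bot.read_state();print(s['joint_velocities'].round(3));go(s,[.4431,-.2563,.04],-1.3814)
s,c,p,d,W=wlook('w10')
p,d=cams.get_image('scene');cv2.imwrite('pics/s10.png',cv2.resize(p[110:240,180:380,::-1],None,fx=4,fy=4))
```

```text
[-0.003 -0.003 -0.    -0.002 -0.     0.001]
turn [-0.06 -0.07 -0.09] shift [-0.0002  0.0008  0.0323] t 30.65
```

View pics/w10.png

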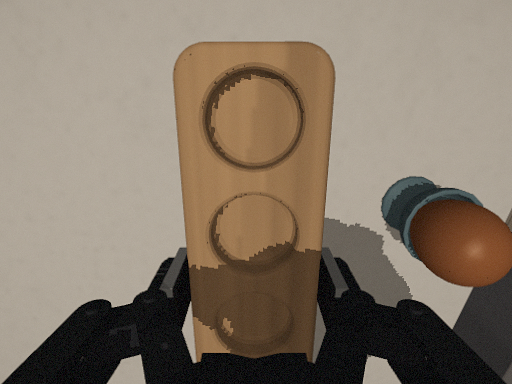

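View pics/s10.png

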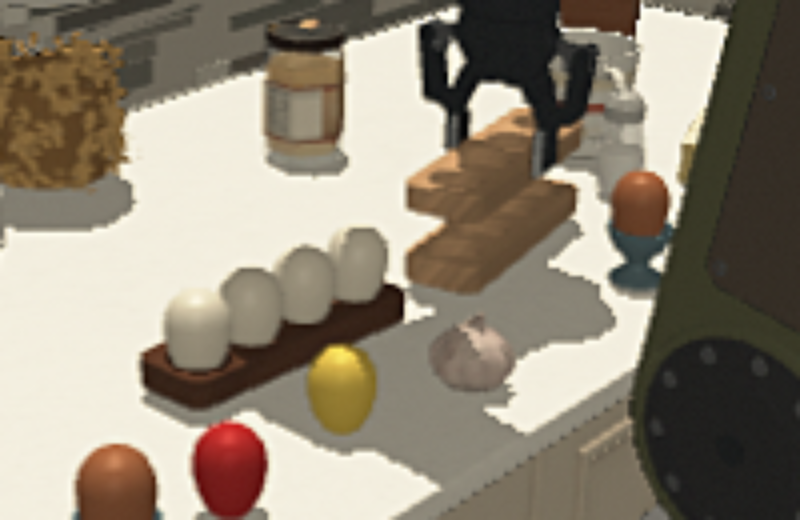

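The upper tray sits directly over tray B, aligned in plan. Lowering.

>>> jog_arm(moves=[[[0,0,0],[0,0.001,0.015],0.05],[[0,0,0],[0,0.001,0.025],0.05],[[0,0,0],[0,0.001,0.031],0.05],[[0,0,0],[0,0.001,0.033],0.05],[[0,0,0],[0,0.001,0.034],0.05],[[0,0,0],[0,0.001,0.034],0.05]])

```text
time_s: 31.5
ee_pos: [0.443, -0.2567, 0.0387]
tcp_rot: [-3.14, -0.001, -1.383]
force: [-2.7, 1.5, 1.0]
finger_gap: 0.0602
```

Seated height reached (0.0387) with only small force. Release and retreat.

>>> jog_arm(moves=[[[0,0,0],[0,0,0],0.07],[[0,0,0],[0,0,0],0.08],[[0,0,0],[0,0,0],0.085],[[0,0,0],[0,0,-0.03],0.085],[[0,0,0],[0,0,-0.08],0.085],[[0,0,0],[-0.03,0,-0.14],0.085],[[0,0,0],[-0.08,0,-0.2],0.085],[[0,0,0],[-0.08,0,-0.2],0.085],[[0,0,0],[-0.08,0,-0.2],0.085]])

```text
time_s: 32.62
ee_pos: [0.4282, -0.1773, 0.2396]
tcp_rot: [-3.138, -0.002, -1.381]
force: [-1.2, -0.3, -0.8]
finger_gap: 0.0847
```

Run:
```python
from wl import *
s,c,p,d,W=wlook('w11');print(s['ee_pos'],s['joint_velocities'].round(3))
tall(W,.06,zhi=.15)
rect(W,p,-.4,-.12,zlo=.048,zhi=.056);rect(W,p,-.4,-.12,zlo=.025,zhi=.034)
m=(W[...,2]>.046)&(W[...,2]<.058)&(W[...,1]<-.13)&(W[...,0]>.39)&(W[...,0]<.5);q=W[m]
print('plane',np.linalg.lstsq(np.c_[q[:,:2],np.ones(len(q))],q[:,2],rcond=None)[0][:2])
p,d=cams.get_image('scene');cv2.imwrite('pics/s11.png',cv2.resize(p[110:240,180:380,::-1],None,fx=4,fy=4))
```

```text
[ 0.42824252 -0.17730328  0.23959273] [-0.028  0.038 -0.042 -0.012  0.016  0.013]
[369.  89.] 1752 mean [ 0.3411 -0.2855] sph [ 0.3362 -0.2865  0.0647] r 0.0212 ztop 0.0855
[230. 254.] 872 mean [ 0.4385 -0.0861] sph [ 0.4382 -0.0808  0.0544] r 0.0213 ztop 0.0753
[221. 293.] 767 mean [ 0.441  -0.0323] sph [ 0.4408 -0.0263  0.0548] r 0.021 ztop 0.0752
[213. 326.] 706 mean [0.4427 0.0191] sph [0.4426 0.0262 0.0546] r 0.0212 ztop 0.0752
[506. 346.] 241 mean [ 0.0641 -0.0202] sph [ 0.0634 -0.0222  0.0717] r 0.01 ztop 0.0832
[204. 350.] 315 mean [0.4488 0.0629] sph [0.4443 0.0751 0.0553] r 0.0208 ztop 0.0728
rect ((441.5819396972656, -248.99798583984375), (61.62841033935547, 192.27853393554688), 10.757736206054688) n 7020 z 0.05241707951879984
rect ((0.0, 0.0), (0.0, 0.0), 0.0) n 0 z nan
plane [ 0.0013951  -0.00024745]
  return _methods._mean(a, axis=axis, dtype=dtype,
  ret = ret.dtype.type(ret / rcount)
```

View pics/w11.png

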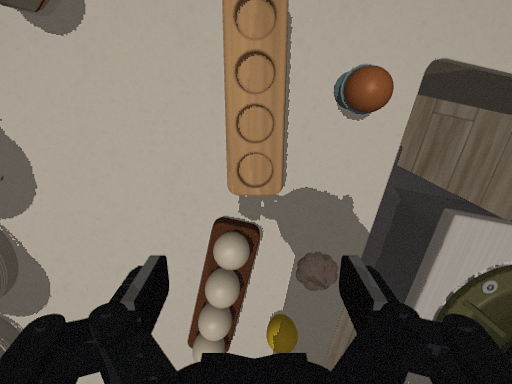

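View pics/s11.png

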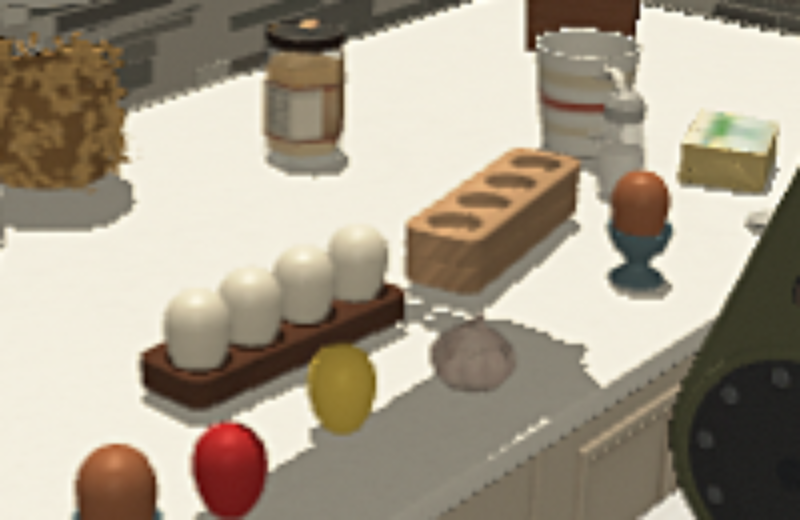

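The stack is flush: its top is at 52.4 mm and level, aligned to 0.002 rad with tray B. Everything is clear of the gripper, so I hand in.

Run:
```python
from cell import ticket,bot
print(bot.read_state()['time_s'],ticket.job_done())
```

```text
the job is handed in; nothing more can be done
32.725 None
```

The job is done and handed in at 32.7 s of the 112 s allowed. The hand-in reported no verdict.

- **Eggs:** The boiled brown egg stands in the empty egg cup, and the four white eggs stand in the dark tray, one in each cup.
- **Trays:** Pale tray A is stacked on pale tray B.

**Last checks:**
- **White eggs:** All four are at seated height, with tops at about 75 mm. In the clear views each was within about 2 mm of the row.
- **Brown egg:** Its top is at 85.5 mm and it is about 1.5 mm off the cup's axis.
- **Tray stack:** The top is level at 52.4 mm, where 52 mm is expected, and the scene view shows the sides flush.
- **Served egg:** When last seen, at about 22 s, its position matched the earlier wrist-camera reading to within 1 mm. Later moves stayed clear of it.

**What went less well:**
- **+25 cup:** This egg leaned about 6–7 mm after its neighbours were placed. I straightened it by squeezing it across the row.
- **−75 cup:** This egg still sits about 6 mm outward along the row. That is a lean of about 0.15 rad at most, inside the limits, so I left it.

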